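Click the day-colour wheel on to today's colour

ROBOT

A 6-joint arm with a two-finger parallel gripper is mounted at the origin on a cart in front of the work surface, level with it; the furniture and walls round the work are solid. World frame = base frame: x ahead of the robot, y to its left, z up, the work surface at z = 0. Lengths are in mm, angles in degrees, forces in N, time in s.
With the tool pointing down it reaches from about 300 to 850 mm from the base axis. Payload 4.2 kg.
Tool frame: the origin (TCP) lies at the very end of the fingers, on their centre line; the grasp point (between the pads) lies 19 mm behind it; x points along the fingers, z is the direction in which the jaws open and shut, and the axes are right-handed (so a half turn about x gives the same grasp; the last joint's range is limited). The gripper opens to 91 mm and grips with 3 to 60 N. Pads are 32 mm wide; open, the fingers measure 118 mm over their backs; the gripper's body (76 mm by 178 mm) begins 60 mm behind the grasp point.
Start: joints at [69.041, 18.312, 89.639, -0, 72.044, -1.146], TCP at [194.899, 540.978, 213.976] pointing down, gripper open.
Joint ranges: [-177.97, 177.97], [-48.28, 115.42], [12.27, 149.76], [-77.06, 257.06], [2.81, 150.46], [-146.56, 146.56]. Speed limits (degrees/s): [147.25, 147.25, 180, 180, 180, 180].

INTERFACE

Orientations are given as [roll, pitch, yaw] about the fixed x, y, z axes, in that order (R = Rz(yaw) Ry(pitch) Rx(roll)).
In Python, from workcell import state, grab_frame, camera_info, env, search_frame, place_of gives the robot as it stands.
- The arm moves only by the tool drive_tool, never from a script. Its argument "plan" is a list of rows, each a list of 7 numbers: the turn, a rotation vector about the world's x, y, z in degrees, then the shift along the world's x, y, z in mm, then the finger opening in mm, from 0 to 91.2. In form: [[wx, wy, wz, dx, dy, dz, jaw], ...]. A call has 1 to 10 rows; each row is the pose to reach, as a shift and turn from the pose measured when the call began; what a row does not reach only later rows make up. A row lasts 1/8 s, in which the tool goes at most 62.5 mm and 10.7 degrees, less where a joint would pass 70% of its speed; a pose out of reach is approached as far as the arm can. A call with a gripper value outside its range is refused whole. The fingers move at their own pace and stop on an object; "grip_force" is the grip in N (left out, the last holds). Time passes only in rows, so rows that repeat a pose let the fingers close. It gives the time, the measured TCP pose, the force and the opening at its end, in the units of the state.
- state(): the state, without advancing time (a new reading comes with each control period).
- grab_frame(name): name is "side" or "top"; returns the picture (384x512x3 uint8, red, green, blue); there is no depth.
- camera_info(name): a dict with "intrinsics" (3x3 intrinsics, pixels), "origin" and "orientation" of the camera in the world. Camera axes: x right, y down, z forward; pixel columns grow to the right and rows downward; lengths in mm; the calibration is good to about 2 mm. A picture is of the moment at which its call begins. camera_info takes no time and is no camera call.
- env.job_done(): hands the job in, once; it reports no verdict.
Trained networks look in the newest picture that a camera, given by its name, has taken for a name from the list of things; names that differ only in an ending like _2 or _b are one class to them, and where a whole thing is asked for, a point or a joint stands for the part that bears it (a point fixed in the world has none). Each returns a list of dicts, best first, with "p" (0 to 1); they miss things now and then, are a little off and sometimes report something else, mostly with a low value. They report only what shows in the picture. A call takes as long as a camera call.
- search_frame(camera, label): "rect" ([left, top, right, bottom] as shares, 0 to 1, of the picture: columns of its width, rows of its height, round what is visible of it).
- place_of(camera, label): "location" ([column, row] as shares, 0 to 1, of the picture: columns of its width, rows of its height: a listed point, or the origin of a listed thing).
The state is a dict: "time_s": time; "qpos": joint angles; "qvel": joint speeds; "effort": joint torques, N m; "ee_pos": TCP position; "ee_rot": TCP orientation; "force": force on the tool from outside, world axes, zero at the start; "torque": the same for the moment, N m; "gripper_width": finger opening in mm.
Only numpy, scipy, OpenCV 4.12 (cv2) and the standard library are available. Lean on these libraries where they do the work, as an engineer would, in place of code of your own. Each camera call takes 0.05 s, during which the arm holds its last target. There are 200 camera calls.

TASK

The day-colour marker on the shop counter still shows an old day. With a closed fingertip, flick the edge of its thumbwheel forward (anticlockwise seen from above, so the edge facing you goes to your right) click by click: let it come to rest for a moment with blue at the pointer, then give it the one last click so that red stands at the pointer, never past red. Flick lightly: do not lift, tip or shove the marker, and leave the boxes, tin, stamp and card block where they are.

Things in the scene. Friction and masses are not known exactly. Their poses are not given: they have to be found in the camera images.
- day_marker: Free-standing day-colour marker, 2.2 kg, loose. Origin: on the wheel's axis at counter height; z up, -x its front (open side of the wheel, facing the robot), +y to the robot's left. Dark foot plate x -45..67, y -62..62 mm, 10 mm high; white housing over the rear of the wheel x 12..68, y -65..65 mm, 65 mm high. Under the wheel's open front only a pedestal, radius 30 mm.
- wheel (a joint): Wheel angle, rad, growing anticlockwise from above (front edge moves to the marker's -y, the robot's right). One click = 0.898 (7 a turn); rests at whole clicks: 0 = red at the pointer, -0.898 blue, -1.795 yellow, -2.693 white, -3.590 green; past red +0.898 black, +1.795 orange. Starts at rest on green, white or yellow, rarely balanced midway between two of them.
- wheel_center (a point): Centre of the grey thumbwheel, on its upright axis, 44 mm above the counter. Disc of radius 40 mm with 7 radial lugs, 12 mm wide, round-ended, reaching to radius 60 mm; disc and lugs span 36 to 52 mm above the counter. Each lug has a colour bar and dot on top. At rest one lug points straight along the marker's -x, with open notches 25.7 degrees either side.
- pointer (a point): Tip of the white pointer on the fixed black hub cap (radius 15 mm, top 60 mm up): 23 mm from the axis towards the marker's front, 58 mm up. It points at the lug that is shown. A spring catch resists with up to about 3 N at the lug ends; pushed more than half a click (25.7 degrees), the wheel snaps on to the next click by itself and stops there.
- ballotin_a: dark brown closed card gift box, 71x113x51 mm, origin at the centre of its underside; leave alone
- ballotin_b: plum-coloured closed card gift box, 67x93x46 mm, origin at the centre of its underside; leave alone
- ballotin_c: cream closed card gift box, 65x93x43 mm, standing on the dark brown one, origin at the centre of its underside; leave alone
- stamp: wooden hand stamp with a turned grip, 25x34x59 mm, standing upright, origin at the centre of its underside; leave alone
- card_block: block of shop cards on a small clear stand, 34x58x38 mm, origin at the centre of its underside; leave alone
- pastille_tin: round plum tin with a gold lid, 70 mm across, 36 mm high, origin at the centre of its underside; leave alone

How it is judged:
By the outcome, as a careful person would: the job done as asked, in the order asked, and still so for the second after the job is handed in, with the robot touching nothing.
It also fails if it takes over 58 s, if anything falls off the work surface, if the arm or the gripper's body presses on something with over 40 N, if the wrist force passes 120 N, or if a joint passes its speed limit or range.

## Working session

There is one attempt and no reset: what is moved stays moved. The work goes in short steps, Python scripts to look and compute and a tool call to move; the robot and the scene stay as the last step left them, time stands still between calls to the robot, and variables do not carry over. Pictures are saved under pics/ and viewed, about 8 in all and at most 12, crops included, and the job is handed in when it is done.

Besides the shell and the picture viewer there is one more tool, called by a JSON object that holds its "method" and its "body", one argument or row to a line. drive_tool: Moves the arm, as the interface text tells. Its arguments: {"type":"object","properties":{"plan":{"type":"array"},"grip_force":{"type":"number"}},"required":["plan"]}

```bash
mkdir -p pics; cat > h.py <<'E'
import numpy as np, cv2
from workcell import *
def ray(cam,uv):
    i=camera_info(cam);K=np.array(i["intrinsics"]);R=np.array(i["orientation"]);o=np.array(i["origin"])
    if R.shape!=(3,3):
        from scipy.spatial.transform import Rotation as Q
        R=Q.from_euler('xyz',R,degrees=True).as_matrix()
    return o,R@np.linalg.inv(K)@np.array([uv[0],uv[1],1.])
def at(cam,uv,z):
    o,d=ray(cam,uv);return o+d*(z-o[2])/d[2]
def px(cam,p):
    i=camera_info(cam);K=np.array(i["intrinsics"]);R=np.array(i["orientation"]);o=np.array(i["origin"])
    if R.shape!=(3,3):
        from scipy.spatial.transform import Rotation as Q
        R=Q.from_euler('xyz',R,degrees=True).as_matrix()
    q=K@(R.T@(np.array(p)-o));return q[:2]/q[2]
def shot(cam,name):
    f=grab_frame(cam);cv2.imwrite(f"pics/{name}.png",f[:,:,::-1]);return f
E
python3 - <<'E'
from h import *
np.set_printoptions(precision=1,suppress=True)
print(state())
for c in("top","side"):
    f=shot(c,c+"0");print(c,camera_info(c))
    for l,z in(("day_marker",0),("wheel_center",44),("pointer",58)):
        for r in place_of(c,l)[:2]:
            uv=np.array(r["location"])*[512,384];print(l,r["p"],uv,at(c,uv,z))
    for l in("ballotin_a","stamp","card_block","pastille_tin"):
        for r in place_of(c,l)[:3]:
            uv=np.array(r["location"])*[512,384];print(l,r["p"],uv,at(c,uv,0))
a=cv2.imread("pics/top0.png");b=cv2.imread("pics/side0.png")
cv2.imwrite("pics/m0.png",cv2.resize(np.hstack([a,b]),(800,300)))
E
```

```text
{'time_s': 0.0, 'qpos': array([69. , 18.3, 89.7, -0. , 72. , -1.1]), 'qvel': array([-0. ,  0.1,  0.1, -0.1, -0. , -0. ]), 'effort': array([ -0. , -41.2, -23.2,   0.1,   0. ,  -0. ]), 'ee_pos': array([194.7, 540.5, 213.1]), 'ee_rot': array([ 179.5,   89.9, -110.3]), 'force': array([0.3, 0.5, 0.1]), 'torque': array([ 0., -0.,  0.]), 'gripper_width': 90.9092343049824}
top {'intrinsics': array([[357.9,   0. , 245.9],
       [  0. , 357.9, 190.7],
       [  0. ,   0. ,   1. ]]), 'origin': array([ 356.6,  162. , 1224.1]), 'orientation': array([-168.5,   -0.2,  -87.7])}
day_marker 0.82 [290.2 205.9] [558.6  12.2   0. ]
wheel_center 0.91 [299.3 205.5] [553.9 -12.9  44. ]
pointer 0.62 [299.5 209.7] [537.6 -11.6  58. ]
ballotin_a 0.69 [137.  227.3] [462.9 534.    0. ]
ballotin_a 0.63 [132.7 228.7] [457.5 548.2   0. ]
stamp 0.47 [228.2 190. ] [605.8 229.5   0. ]
card_block 0.47 [356.5 254.5] [ 401.9 -214.     0. ]
card_block 0.42 [172.7 240.4] [423.7 408.7   0. ]
pastille_tin 0.88 [225.2 151.5] [745.5 247.4   0. ]
pastille_tin 0.64 [298.6 207.8] [553.2 -17.    0. ]
side {'intrinsics': array([[348.1,   0. , 247.7],
       [  0. , 348.1, 186.8],
       [  0. ,   0. ,   1. ]]), 'origin': array([419.9, 953.3, 680.7]), 'orientation': array([-127.2,    0.8, -169.5])}
day_marker 0.61 [261.  173.6] [561.5  -7.9   0. ]
wheel_center 0.96 [257.8 158.7] [576.4 -30.8  44. ]
pointer 0.83 [268.4 159.3] [537.9 -11.2  58. ]
pointer 0.15 [261.  172.7] [550.2  69.1  58. ]
ballotin_a 0.94 [270.1 326.9] [457.2 546.4   0. ]
ballotin_a 0.86 [268.2 307.3] [467.5 500.5   0. ]
ballotin_a 0.69 [289.7 273.2] [428.7 398.   -0. ]
stamp 0.44 [232.6 222.2] [604.9 244.    0. ]
card_block 0.62 [306.  142.1] [ 421.6 -246.     0. ]
pastille_tin 0.66 [186.2 217.6] [742.3 247.5   0. ]
```

```bash
python3 - <<'E'
import cv2,numpy as np
a=cv2.imread("pics/top0.png")[160:256,235:363];b=cv2.imread("pics/side0.png")[110:206,195:323]
o=cv2.imread("pics/m0.png")
z=np.hstack([cv2.resize(q,(400,300),interpolation=cv2.INTER_CUBIC) for q in(a,b)])
cv2.imwrite("pics/m1.png",np.vstack([o,z]))
E
```

```text
(no output)
```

View pics/m1.png

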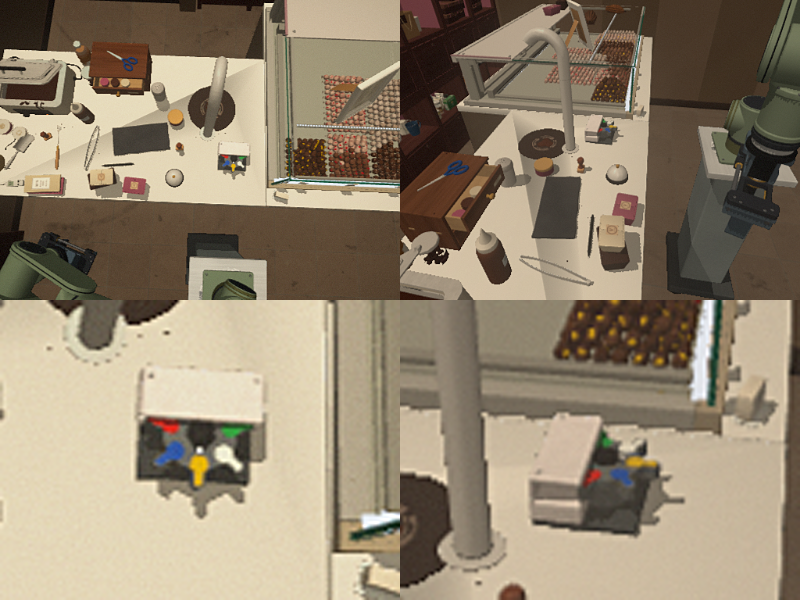

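The picture shows the marker upright, with yellow at the pointer, blue next on the robot's left and red beyond it. That means two clicks are needed. In the top view the marker's housing corners are at about (280,181), (320,183), (280,197) and (319.5,199). The swan-neck pipe stands behind it on the left, and the glass case is on the right. Next I'll fit the pose from the corners.

```bash
python3 - <<'E'
from h import *
from scipy.optimize import least_squares
np.set_printoptions(precision=1,suppress=True)
top=[((68,65,65),(280.4,181.4)),((68,-65,65),(320.4,183.4)),((12,65,65),(279.8,196.8)),((12,-65,65),(319.5,199)),
((-45,62,10),(278.8,217.6)),((-45,-62,10),(314.7,219.2)),((-23,0,58),(299.5,209.7)),((0,0,44),(299.3,205.5))]
# side crop: u=195+.32*x, v=110+.32*(y-300), crop x from 400
s=lambda x,y:(195+.32*(x-400),110+.32*(y-300))
side=[((68,65,65),s(533,480)),((12,65,65),s(580,486)),((68,-65,65),s(560,415)),((12,-65,65),s(605,419)),((-23,0,58),(268.4,159.3)),((-45,62,10),s(637,533))]
def W(q,p):
    c,n=np.cos(q[2]),np.sin(q[2]);return np.array([q[0]+c*p[0]-n*p[1],q[1]+n*p[0]+c*p[1],p[2]])
def fit(T,S):
    f=lambda q:np.concatenate([px("top",W(q,p))-np.array(u) for p,u in T]+[px("side",W(q,p))-np.array(u) for p,u in S])
    r=least_squares(f,[558,-12,0],loss="soft_l1",x_scale=[1,1,.01]);return r
for T,S in((top,[]),([],side),(top,side)):
    r=fit(T,S);print(r.x[:2],np.degrees(r.x[2]));print(r.fun.reshape(-1,2).tolist() if 0 else np.round(r.fun,1))
print("case edge z0/z200",at("top",(339,220),0),at("top",(341,160),200), "front edge",at("top",(310,256),0))
E
```

```text
[560.5 -11.1] -0.7434222584865354
[ 0.3 -0.1 -0.6 -0.   0.3  1.   0.1  1.   0.  -0.4  0.5 -0.  -0.2  0.
 -0.5 -2. ]
[560.3  -1.3] -2.0008362580111094
[-1.3 -0.5  1.  -0.4 -0.8 -0.3  0.7  0.  -0.3  1.7  0.4  0.1]
[560.8  -9.9] -1.0559495810028658
[ 0.1 -0.3 -0.8 -0.  -0.   0.8 -0.2  0.9 -0.4 -0.6  0.1 -0.1 -0.6 -0.1
 -0.8 -2.1 -0.6 -1.7  1.6 -1.9 -0.9 -1.4  0.6 -1.3 -0.1  0.3  1.  -1.6]
case edge z0/z200 [ 516.5 -156.3    0. ] [ 670.  -112.2  200. ] front edge [390.6 -57.2   0. ]
```

{"method": "drive_tool", "body": {
  "plan": [
    [0,0,-14,50,-100,0,0],
    [0,0,-28,110,-200,0,0],
    [0,0,-42,165,-310,0,0],
    [0,0,-56,220,-410,0,0],
    [0,0,-70.7,250,-460,0,0],
    [0,0,-70.7,270,-510,0,0],
    [0,0,-70.7,270,-510,0,0],
    [0,0,-70.7,270,-510,-60,0],
    [0,0,-70.7,270,-510,-80,0],
    [0,0,-70.7,270,-510,-80,0]
  ],
  "grip_force": 10
}}

```text
time_s: 2.05
ee_pos: [465.1, 28.7, 132.7]
ee_rot: [-162.1, 89.9, -162.7]
force: [0.2, 0.6, -0.4]
gripper_width: 0.2
```

{"method": "drive_tool", "body": {
  "plan": [
    [0,0,0,5,0,-40,0],
    [0,0,0,7,0,-80,0],
    [0,0,0,7,0,-100,0],
    [0,0,0,7,0,-100,0],
    [0,0,0,7,0,-100,0]
  ]
}}

```text
time_s: 2.68
ee_pos: [473.0, 28.8, 33.6]
ee_rot: [-11.8, 89.9, -12.5]
force: [-0.6, -0.6, 0.6]
gripper_width: 0.6
```

```bash
cat > look.py <<'E'
import sys
from h import *
n=sys.argv[1]
a=shot("top",n+"t")[160:256,235:363];b=shot("side",n+"s")[110:206,195:323]
cv2.imwrite(f"pics/{n}.png",np.hstack([cv2.resize(q,(400,300),interpolation=cv2.INTER_CUBIC) for q in(a,b)])[:,:,::-1])
s=state();print(s["time_s"],s["ee_pos"],s["force"],s["gripper_width"])
p=s["ee_pos"];print("tip px (full)",px("top",p),px("side",p))
E
python3 look.py a1
```

```text
2.775 [473.15145357  28.80973563  33.89811549] [-0.14553446  0.71329777  0.02830453] 0.32555591013285823
tip px (full) [286.05344365 229.46940886] [286.48136952 173.96672215]
```

View pics/a1.png

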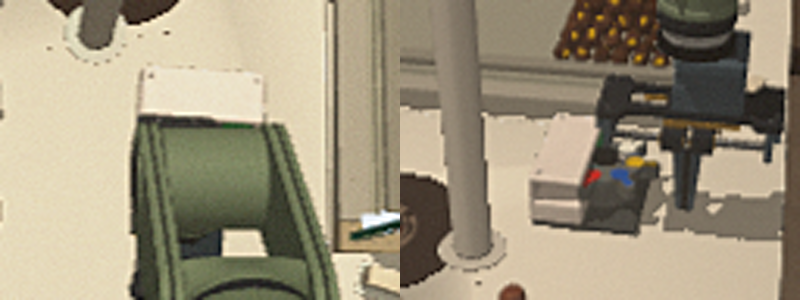

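{"method": "drive_tool", "body": {
  "plan": [
    [0,0,0,12,0,0,0],
    [0,0,0,22.5,0,0,0],
    [0,0,0,22.5,-5,0,0],
    [0,0,0,22.5,-10,0,0],
    [0,0,0,22.5,-14,0,0],
    [0,0,0,22.5,-18,0,0],
    [0,0,0,22.5,-22,0,0],
    [0,0,0,22.5,-26,0,0],
    [0,0,0,22.5,-26,0,0]
  ]
}}

```text
time_s: 3.9
ee_pos: [495.2, 2.5, 33.8]
ee_rot: [-14.2, 90.0, -14.8]
force: [-1.3, 1.4, 0.3]
gripper_width: 0.3
```

```bash
python3 look.py a2
```

```text
4.0 [495.21350832   2.7423438   33.78849771] [-1.92466648  1.59991799 -0.11092327] 0.41163748132555567
tip px (full) [293.98625352 223.17441179] [280.52164304 168.87843057]
```

View pics/a2.png

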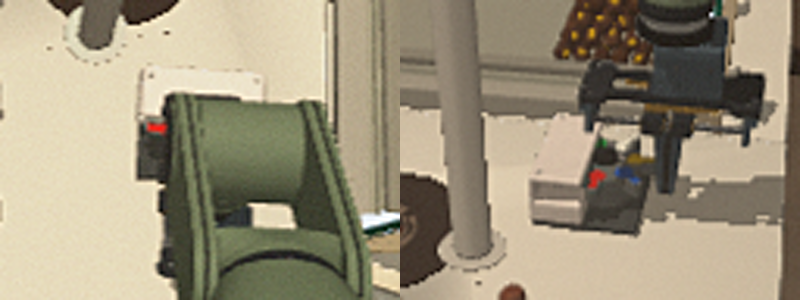

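The finger is on the yellow lug with a light 2 N load and the wheel has started to turn. I'll carry on to the release, then keep going to the right until it's clear.

{"method": "drive_tool", "body": {
  "plan": [
    [0,0,0,0,-5,0,0],
    [0,0,0,0,-10,0,0],
    [0,0,0,0,-15,0,0],
    [0,0,0,0,-20,0,0],
    [0,0,0,0,-25,0,0],
    [0,0,0,0,-30,0,0],
    [0,0,0,0,-34,0,0],
    [0,0,0,-15,-37,0,0],
    [0,0,0,-30,-37,0,0],
    [0,0,0,-30,-37,0,0]
  ]
}}

```text
time_s: 5.25
ee_pos: [463.3, -34.2, 33.8]
ee_rot: [-172.5, 90.0, -173.1]
force: [0.8, -0.0, -0.8]
gripper_width: 0.5
```

```bash
python3 look.py a3
```

```text
5.35 [465.39564768 -34.22576528  34.07810588] [0.32959083 0.09831547 0.42977584] 0.4089585667657732
tip px (full) [305.01537144 232.58807689] [290.56338087 163.48999926]
```

View pics/a3.png

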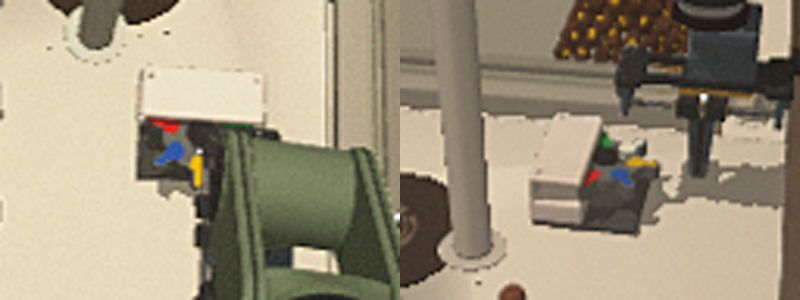

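The wheel fell back to yellow, so the finger was too shallow and slipped off the round lug end. The force direction suggests about 6–7 mm more depth. I'll go round and try again.

{"method": "drive_tool", "body": {
  "plan": [
    [0,0,0,0,30,0,0],
    [0,0,0,0,58,0,0],
    [0,0,0,0,58,0,0],
    [0,0,0,25,58,0,0],
    [0,0,0,37,58,0,0],
    [0,0,0,37,52,0,0],
    [0,0,0,37,46,0,0],
    [0,0,0,37,41,0,0],
    [0,0,0,37,36,0,0],
    [0,0,0,37,32,0,0]
  ]
}}

```text
time_s: 6.6
ee_pos: [502.2, -2.7, 34.1]
ee_rot: [-11.5, 89.9, -12.1]
force: [-0.3, -0.1, 0.1]
gripper_width: 0.4
```

{"method": "drive_tool", "body": {
  "plan": [
    [0,0,0,0,-4,0,0],
    [0,0,0,0,-8,0,0],
    [0,0,0,0,-12,0,0]
  ]
}}

```text
time_s: 6.98
ee_pos: [502.0, -15.1, 34.1]
ee_rot: [-25.7, 89.9, -26.4]
force: [-0.8, -0.7, 0.8]
gripper_width: 0.5
```

```bash
python3 look.py a4
```

```text
7.075 [501.94017607 -15.2528399   34.10145637] [-1.11123992 -1.24123247 -1.076058  ] 0.6452607733128621
tip px (full) [299.41807268 221.37611892] [279.0943875  165.61681055]
```

View pics/a4.png

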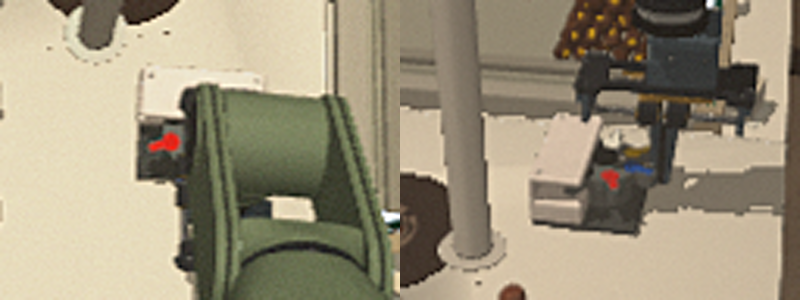

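Red has moved to the front-left and the load has changed sign: the wheel has snapped over and the blue lug now rests against the finger's left side. I'll slip out diagonally to the right and back, and let it settle.

{"method": "drive_tool", "body": {
  "plan": [
    [0,0,0,-3,-5,0,0],
    [0,0,0,-6,-10,0,0],
    [0,0,0,-12,-15,0,0],
    [0,0,0,-25,-18,0,0],
    [0,0,0,-40,-20,0,0],
    [0,0,0,-40,-20,0,0],
    [0,0,0,-40,-20,0,0],
    [0,0,0,-40,-20,0,0]
  ]
}}

```text
time_s: 8.07
ee_pos: [462.6, -35.2, 34.2]
ee_rot: [-22.5, 89.9, -23.1]
force: [-0.2, 0.2, -0.1]
gripper_width: 0.7
```

```bash
python3 look.py a5
```

```text
8.175 [462.37459695 -35.17952954  34.11114447] [-0.34376408  0.15850625  0.55867898] 0.4996117580262835
tip px (full) [305.29754302 233.51264064] [291.4888271  163.40639101]
```

View pics/a5.png

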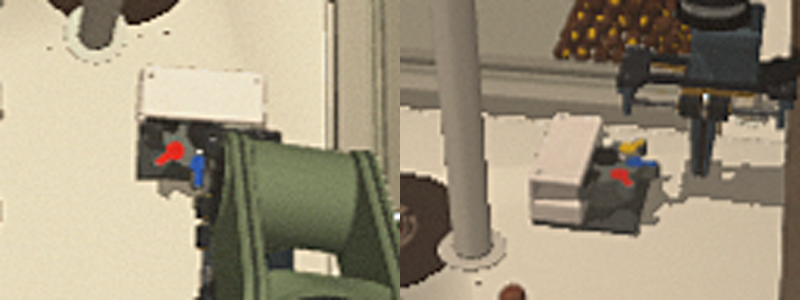

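Blue now stands at the front at rest, where yellow was: (198,170) in the top crop. The housing hasn't moved. I'll wait there a moment, then repeat the same stroke for the last click.

{"method": "drive_tool", "body": {
  "plan": [
    [0,0,0,0,0,0,0],
    [0,0,0,0,0,0,0],
    [0,0,0,0,0,0,0],
    [0,0,0,0,0,0,0],
    [0,0,0,0,0,0,0],
    [0,0,0,0,0,0,0],
    [0,0,0,0,30,0,0],
    [0,0,0,0,59,0,0],
    [0,0,0,0,59,0,0]
  ]
}}

```text
time_s: 9.3
ee_pos: [462.3, 24.9, 34.1]
ee_rot: [-25.8, 89.9, -26.3]
force: [0.2, -0.8, -0.3]
gripper_width: 0.2
```

{"method": "drive_tool", "body": {
  "plan": [
    [0,0,0,25,0,0,0],
    [0,0,0,39.5,0,0,0],
    [0,0,0,39.5,-6,0,0],
    [0,0,0,39.5,-12,0,0],
    [0,0,0,39.5,-17,0,0],
    [0,0,0,39.5,-22,0,0],
    [0,0,0,39.5,-26,0,0],
    [0,0,0,39.5,-30,0,0],
    [0,0,0,39.5,-34,0,0],
    [0,0,0,39.5,-38,0,0]
  ]
}}

```text
time_s: 10.55
ee_pos: [501.9, -13.6, 34.2]
ee_rot: [-31.7, 89.9, -32.2]
force: [-0.6, -0.1, -0.1]
gripper_width: 0.5
```

```bash
python3 look.py a6
```

```text
10.65 [501.90609479 -13.73605816  34.18408206] [-0.19449014 -1.02661431  1.02397783] 0.8224977429906022
tip px (full) [298.96723212 221.36473341] [279.05503126 165.84699549]
```

View pics/a6.png

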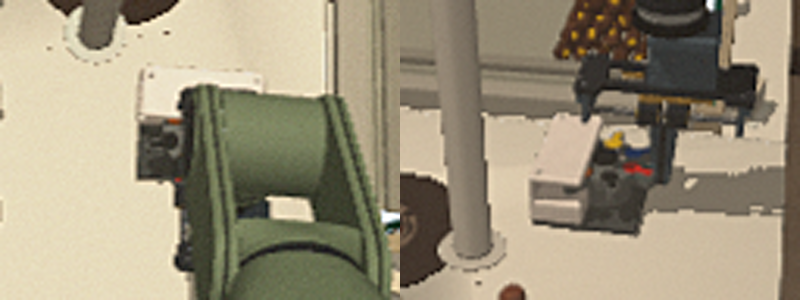

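The wheel has snapped over again. In the side view red is nearly at the front, leaning on the finger, and blue is beyond it. I'll use the same exit, then retreat back and up so the top camera can see the marker.

{"method": "drive_tool", "body": {
  "plan": [
    [0,0,0,-3,-5,0,0],
    [0,0,0,-6,-11,0,0],
    [0,0,0,-12,-16,0,0],
    [0,0,0,-25,-19,0,0],
    [0,0,0,-45,-21,0,0],
    [0,0,0,-65,-21,30,0],
    [0,0,0,-85,-10,80,0],
    [0,0,0,-95,40,130,0],
    [0,0,0,-100,90,150,0],
    [0,0,0,-105,150,150,0]
  ]
}}

```text
time_s: 11.9
ee_pos: [397.1, 137.7, 186.5]
ee_rot: [3.9, 89.6, 3.3]
force: [2.2, 0.7, 0.5]
gripper_width: 0.1
```

{"method": "drive_tool", "body": {
  "plan": [
    [0,0,10,0,60,0,0],
    [0,0,20,-10,110,0,0],
    [0,0,25,-20,150,0,0],
    [0,0,25,-20,150,0,0],
    [0,0,25,-20,150,0,0]
  ]
}}

```text
time_s: 12.52
ee_pos: [376.5, 286.8, 186.3]
ee_rot: [-1.6, 89.6, 22.8]
force: [1.1, 0.3, -0.1]
gripper_width: 0.1
```

```bash
python3 look.py a7; python3 - <<'E'
import cv2,numpy as np
o=np.hstack([cv2.imread("pics/a7t.png"),cv2.imread("pics/a7s.png")])
cv2.imwrite("pics/a7m.png",np.vstack([cv2.resize(o,(800,300)),cv2.imread("pics/a7.png")]))
for c in "ts":
    f={"t":"top0","s":"side0"}[c]
    R={"t":(slice(160,200),slice(270,330)),"s":(slice(140,190),slice(230,270))}[c]
    a,b=[cv2.cvtColor(cv2.imread(f"pics/{n}.png"),cv2.COLOR_BGR2GRAY)[R].astype(np.float32) for n in(f,"a7"+c)]
    print(c,cv2.phaseCorrelate(a,b))
E
```

```text
12.625 [377.01793325 286.46600039 186.46213203] [-0.2444386  -0.1458328  -0.22630487] 0.30618266785347215
tip px (full) [201.26767569 254.45937543] [320.65884632 186.89065023]
t ((0.0010757872721782746, -0.022739697157980743), 0.9872661979993185)
s ((-0.18755770744554923, -0.0361868407289343), 0.8604049496650695)
```

View pics/a7m.png

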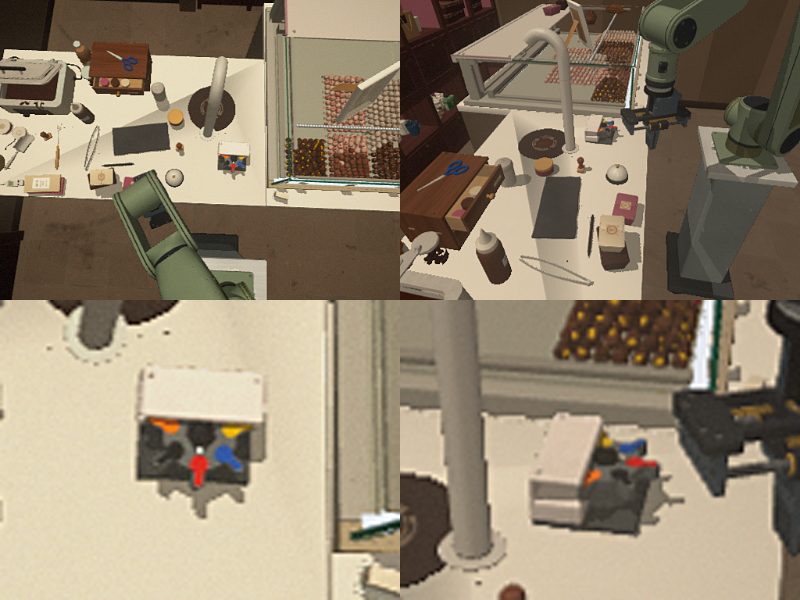

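The top crop shows red at the pointer (198,470), with blue to its right and black to its left. The marker and everything else I can see haven't moved, and the arm is clear.

```bash
python3 -c "
from workcell import env;print(env.job_done())"
```

```text
the job is handed in; nothing more can be done
None
```

The day marker now shows red at the pointer, and I've handed the job in. I flicked the wheel from yellow to blue, let it rest there for a little over a second, then gave it the last click to red.

- **First stroke:** it was too shallow. The finger slipped off the lug and the wheel fell back to yellow. I went about 7 mm deeper and each click then took one stroke.
- **Forces:** the contact forces I read were light, about 2.5 N at most. I only read them between moves, so I have no reading from the snaps themselves.
- **Final check:** the last picture has red at the pointer, with blue to its right and black to its left, so the wheel did not go past red. The marker's housing moved less than 0.2 pixel in both views. The boxes, tin and stamp look where they were; I did not check the card block separately. The arm was clear and touching nothing at 12.6 s.

One measurement disagreed: the side camera alone put the marker about 10 mm further left than the top camera. I used the top camera's position.

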